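# Frame and cover onto the dowel nest, keeper closed, screw tin down the lane

## Robot

A 6-joint arm with a two-finger parallel gripper is mounted at the origin on the work surface. World frame = base frame: x ahead of the robot, y to its left, z up, the work surface at z = 0. Lengths are in m, angles in rad, forces in N, time in s.
With the tool pointing down it reaches from about 0.3 to 1 m from the base axis. Payload 5.1 kg.
Tool frame: the origin (TCP) lies at the very end of the fingers, on their centre line; the grasp point (between the pads) lies bot.grip_point_offset behind it (bot.grip_point_offset is the distance from the TCP to the grasp point, in m); z points along the fingers, y is the direction in which the jaws open and shut (so a half turn about z gives the same grasp; the last joint's range is limited). The gripper opens to 95 mm and grips with 3 to 60 N. Pads are 20 mm wide; open, the fingers measure 119 mm over their backs; the gripper's body (75 mm by 180 mm) begins 59 mm behind the grasp point.
Start: joints at [1.144, 0.124, 1.65, -0, 1.367, -0.083], TCP at [0.219, 0.612, 0.215] pointing down, gripper open.
Joint ranges: [-2.61, 2.61], [-1.02, 2.33], [0.03, 2.71], [-1.35, 4.49], [0.32, 2.68], [-2.91, 2.91]. Speed limits (rad/s): [2.57, 2.57, 3.14, 3.14, 3.14, 3.14].

## Interface

Orientations are given as a unit quaternion [w, x, y, z].
In Python, from rig import bot, imaging, workorder, spotter gives the robot as it stands.
- The arm moves only by the tool play_rows, never from a script. Its argument "targets" is a list that holds one entry, the list of rows, each a list of 6 numbers: the shift along the tool's x, y, z in cm, then the turn, a rotation vector about the tool's x, y, z in rad. A call has 1 to 5 rows; each row is the pose to reach, as a shift and turn from the pose commanded when the call began, along the tool's axes at that moment; what a row does not reach only later rows make up. A row lasts 1/8 s, in which the tool goes at most 62.5 mm and 10.7 degrees, less where a joint would pass 70% of its speed; a pose out of reach is approached as far as the arm can. A call with a gripper value outside its range is refused whole. "grip" is the opening, from -1 (shut) to 1 (fully open), set as the call begins (left out, the last holds). The fingers move at their own pace and stop on an object; "force" is the grip in N (left out, the last holds). Time passes only in rows, so rows that repeat a pose let the fingers close. It gives the time, the measured TCP pose, the force and the opening at its end, in the units of the state.
- bot.get_state(): the state, without advancing time (a new reading comes with each control period).
- imaging.get_image(name): name is "scene" or "side" or "wrist"; returns a dict with "color" (480x640x3 uint8, blue, green, red), "fx", "fy", "cx", "cy" (pixels), "rvec" (rotation vector, rad) and "tvec" (3), from world to camera coordinates, as OpenCV has them; the wrist camera has in their place "tool_from_camera" (4x4, takes a point from camera to tool coordinates, whose origin is the TCP and whose axes are the flange's). Camera axes: x right, y down, z forward; pixel columns grow to the right and rows downward; lengths in m; the calibration is good to about 2 mm. A picture is of the moment at which its call begins: read the wrist's pose just before it. There is no depth.
- workorder.sign_off(): hands the job in, once; it reports no verdict.
Trained networks look in the newest picture that a camera, given by its name, has taken for a name from the list of things; names that differ only in an ending like _2 or _b are one class to them, and where a whole thing is asked for, a point or a joint stands for the part that bears it (a point fixed in the world has none). Each returns a list of dicts, best first, with "conf" (0 to 1); they miss things now and then, are a little off and sometimes report something else, mostly with a low value. They report only what shows in the picture. A call takes as long as a camera call. They do not tell look-alikes from the thing itself.
- spotter.silhouettes(camera, thing): "region" (480x640 bool, what is visible of it) and "box" ([left, top, right, bottom] in pixels, round what is visible of it).
The state is a dict: "t": time; "q": joint angles; "qd": joint speeds; "tau": joint torques, N m; "ee_pos": TCP position; "orientation": TCP orientation; "contact_force": force on the tool from outside, world axes, zero at the start; "moment": the same for the moment, N m; "grip_width": opening from 0.0 (shut) to 1.0 (fully open).
Only numpy, scipy, OpenCV 4.12 (cv2) and the standard library are available. Lean on these libraries where they do the work, as an engineer would, in place of code of your own. Each camera call takes 0.05 s, during which the arm holds its last target. There are 200 camera calls.

## Task

Lower the black frame over both dowels of the nest until it lies flat on its seats, then the blue cover over the same dowels until it lies flat on the frame (either end round; do not drop them from above the dowels), and swing the keeper arm by its red knob fully in over the cover. Then set the yellow-lidded screw tin, lid up, onto the upper end of the sloped lane without dropping it and let go, so that it slides down to rest at the stop. Leave the grey-lidded tin and everything else where it is.

Things in the scene. Friction and masses are not known exactly. Their poses are not given: they have to be found in the camera images.
- frame: Loose black cast frame 84 (own x) x 128 (y) x 16 mm, 0.2-0.45 kg, flat on the bench. Origin: centre of underside, z up. Two 50 (x) x 30 (y) windows at y -25/+25 leave a central bridge 20 wide (y): grip it from above across y, a finger in each window, opened at most 40 mm. Dowel holes at x 0: round 11.5 at y +52; slot 11.5 (x) x 13.5 (y) at y -52. Fits either end round.
- cover: Loose blue cover plate 84 (own x) x 128 (y) x 8 mm, 0.2-0.35 kg, flat on the bench. Origin: centre of underside, z up. Dowel holes as in the frame (y +52 and -52), no windows. An orange grip block on its centre, 40 (x) x 18 (y) mm, stands 8 to 32 mm above the underside: grip it from above across y. Fits either end round.
- nest_seat (a point): Fixed nest: centre of its seat plane, 45 mm above the bench; z up, y along the dowels. Frame's origin belongs here, cover's 16 mm higher. Brass dowels 10 mm diameter at y -52 and +52, 36 tall above the seats, top 9 tapered to 3. Seat blocks 70 (x) x 22 (y) under the dowels; open between them, 82 wide, 30 deep. Base plate 150 x 150, x -51 to +99.
- keeper (a joint): Angle (rad) of the keeper arm about its upright pivot, growing anticlockwise from above. 0 = open (nose to the nest's +y, knob to -y; starts at 0-0.25); 1.57, its stop = closed (nose to -x over the cover's edge, knob to +x). Stays where left; about 2 N at the knob moves it. Red bar 18 wide, 72 to 84 mm above the bench, 3 mm over a seated cover.
- keeper_pivot (a point): Pivot of the keeper arm, 78 mm from the nest's centre along the nest's +x, 84 mm above the bench (top of the arm). The nose reaches 48 mm from it.
- keeper_knob (a point): On the axis of the red knob, 108 mm above the bench. The knob is an upright cylinder 18 mm in diameter, from 84 to 126 mm above the bench, 65 mm from the pivot, on the arm's end away from its nose; moves with the arm.
- tin_yellow: Loose closed steel screw tin with a yellow lid, 60 (own x) x 44 (y) x 45 mm high, 0.13-0.25 kg. Origin: centre of underside, z up. Grip it across its 44 mm by the upper half, so that the fingers clear the lane's walls. It goes in the lane with its 60 mm side along the lane.
- tin_grey: A like tin with a grey lid; to be left alone.
- lane_load (a point): Fixed sloped lane: point on the deck's centre line near its upper (robot) end, 55 mm down from the end, 103 mm above the bench: set the tin's underside centre here. Axes: z up (not tilted), x level, along the lane towards the stop; the deck falls to +x at 20 degrees. Slick deck (a tin slides by itself), 57 mm wide between walls 14 mm high.
- lane_mid (a point): Point on the lane's deck, centre line, half way down; same axes as lane_load.
- lane_rest (a point): On the deck's centre line, 30 mm up the slope from the orange stop at the lower end: where the tin's underside centre comes to rest. Same axes as lane_load.
- screwdriver: Bystander: screwdriver with red handle, 190 mm long, lying at the back of the bench.
- wrench: Bystander: steel wrench, 180 mm long, lying at the back of the bench.
- flask: Bystander: red bottle, 170 mm high, 64 mm diameter.
- bush_a: Bystander: black tube, 52 mm diameter, 45 mm high.
- bush_b: Bystander: black tube, 52 mm diameter, 45 mm high.
- grease_tub: Bystander: blue tub, 56 mm diameter, 35 mm high.
Things that resemble listed ones, but are neither listed nor needed, are in the scene too. There is more than one size of the cover; the one meant has the size given above. What is shaped like the tin_yellow but green is not meant.

How it is judged:
By the outcome, as a careful person would: the job done as asked, in the order asked, and still so for the second after the job is handed in, with the robot touching nothing.
It also fails if it takes over 72 s, if anything falls off the work surface, if the arm or the gripper's body presses on something with over 40 N, if the wrist force passes 120 N, or if a joint passes its speed limit or range.

## Working session

There is one attempt and no reset: what is moved stays moved. The work goes in short steps, Python scripts to look and compute and a tool call to move; the robot and the scene stay as the last step left them, time stands still between calls to the robot, and variables do not carry over. Pictures are saved under pics/ and viewed, about 8 in all and at most 12, crops included, and the job is handed in when it is done.

Besides the shell and the picture viewer there is one more tool, called after "Emit:" by a JSON object that holds its "fn" and its "kwargs", one argument or row to a line. play_rows: Moves the arm, as the interface text tells. Its arguments: {"type":"object","properties":{"targets":{"type":"array"},"grip":{"type":"number"},"force":{"type":"number"}},"required":["targets"]}

```bash
ls; mkdir -p pics
cat > h.py <<'E'
from rig import bot, imaging, workorder, spotter
import numpy as np, cv2
from scipy.spatial.transform import Rotation as R
def img(n):
    s=bot.get_state(); d=imaging.get_image(n)
    if 'rvec' in d:
        Rm=cv2.Rodrigues(np.array(d['rvec'],float))[0]; t=np.array(d['tvec'],float).ravel()
    else:
        q=s['orientation']; T=np.eye(4); T[:3,:3]=R.from_quat([q[1],q[2],q[3],q[0]]).as_matrix(); T[:3,3]=s['ee_pos']
        M=np.linalg.inv(T@np.array(d['tool_from_camera'])); Rm=M[:3,:3]; t=M[:3,3]
    d['Rm']=Rm; d['t']=t; return d
def proj(d,P):
    p=(d['Rm']@np.atleast_2d(P).T).T+d['t']; return np.c_[d['fx']*p[:,0]/p[:,2]+d['cx'],d['fy']*p[:,1]/p[:,2]+d['cy']]
def unp(d,uv,z):
    uv=np.atleast_2d(uv).astype(float); r=np.c_[(uv[:,0]-d['cx'])/d['fx'],(uv[:,1]-d['cy'])/d['fy'],np.ones(len(uv))]
    r=r@d['Rm']; c=-d['Rm'].T@d['t']; return c+r*((z-c[2])/r[:,2])[:,None]
def sil(d,cam,n,z,k=3):
    for o in spotter.silhouettes(cam,n)[:k]:
        m=np.array(o['region']).astype(np.uint8); c=cv2.findContours(m,0,2)[0]
        if not c: continue
        c=max(c,key=cv2.contourArea)[:,0]; w=unp(d,c,z)[:,:2]
        r=cv2.minAreaRect((w*1000).astype(np.float32)); print(cam,n,round(o['conf'],2),o['box'],'c',np.round(r[0]),'sz',np.round(r[1]),'a',round(r[2],1))
E
python3 - <<'E'
from h import *
s=bot.get_state(); print(s['ee_pos'],s['orientation'],s['contact_force'],bot.grip_point_offset,s['grip_width'])
for c in ['scene','side']:
    d=img(c); cv2.imwrite(f'pics/{c}0.png',d['color']); print(c,d['fx'],-d['Rm'].T@d['t'])
    for n,z in [('frame',.016),('cover',.008),('tin_yellow',.045),('tin_grey',.045),('nest_seat',.045),('keeper',.084),('lane_load',.08)]: sil(d,c,n,z)
E
```

```text
pics
[0.21885687 0.61137777 0.21341308] [-2.61808149e-04  1.71060356e-01  9.85260027e-01 -9.81989816e-04] [ 0.13328147 -0.80517849  0.42068734] 0.0188 1.0021605802634659
scene 442.8009045611731 [1.25737533 0.29102918 0.59771217]
scene frame 0.79 [384.2, 315.3, 463.0, 372.9] c [616. 266.] sz [132. 102.] a 80.3
scene cover 0.72 [416.5, 277.5, 487.9, 318.7] c [446. 305.] sz [133. 105.] a 79.2
scene cover 0.63 [415.4, 248.2, 457.2, 271.2] c [301. 256.] sz [99. 92.] a 87.3
scene tin_yellow 0.9 [223.9, 233.5, 247.5, 264.5] c [ 476. -199.] sz [121.  65.] a 26.9
scene tin_yellow 0.55 [228.6, 266.0, 257.0, 294.2] c [ 581. -125.] sz [100.  58.] a 29.0
scene tin_yellow 0.45 [506.8, 360.6, 550.7, 400.2] c [686. 433.] sz [56. 90.] a 72.6
scene tin_grey 0.6 [172.4, 269.4, 210.4, 301.1] c [ 634. -222.] sz [82. 97.] a 83.7
scene nest_seat 0.67 [270.7, 244.5, 367.0, 318.9] c [533.  -5.] sz [253. 181.] a 77.6
scene keeper 0.78 [273.7, 243.7, 327.6, 287.7] c [556. -20.] sz [186.  63.] a 58.4
scene lane_load 0.81 [94.0, 199.2, 192.3, 290.3] c [ 520. -364.] sz [426. 174.] a 14.7
side 458.2181178742708 [ 
[... 421 characters left out ...]
 -223.] sz [61. 73.] a 79.0
side tin_yellow 0.31 [377.9, 230.0, 407.1, 258.8] c [733. -80.] sz [118.  31.] a 85.3
side tin_grey 0.66 [389.7, 297.2, 423.2, 328.5] c [ 596. -250.] sz [57. 80.] a 82.7
side tin_grey 0.61 [245.3, 165.8, 260.2, 184.3] c [639. 413.] sz [88. 57.] a 52.1
side nest_seat 0.77 [269.3, 235.1, 345.8, 309.1] c [517.  11.] sz [181. 192.] a 76.6
side nest_seat 0.38 [390.9, 296.3, 426.2, 329.9] c [ 597. -249.] sz [55. 83.] a 84.8
side keeper 0.84 [313.1, 235.1, 339.1, 270.3] c [566.  -5.] sz [128.  45.] a 83.6
side keeper 0.38 [264.8, 235.8, 343.4, 309.2] c [494. -13.] sz [174. 182.] a 77.6
side lane_load 0.96 [391.9, 324.1, 501.3, 421.5] c [ 531. -401.] sz [104. 262.] a 85.1
```

Run:
```python
import cv2,numpy as np
a=cv2.imread('pics/scene0.png')[185:425,60:580]; b=cv2.imread('pics/side0.png')[150:440,160:520]
a=cv2.resize(a,(800,369)); cv2.imwrite('pics/a.png',a); cv2.imwrite('pics/b.png',cv2.resize(b,(745,600)))
```

```text
(no output)
```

View pics/a.png

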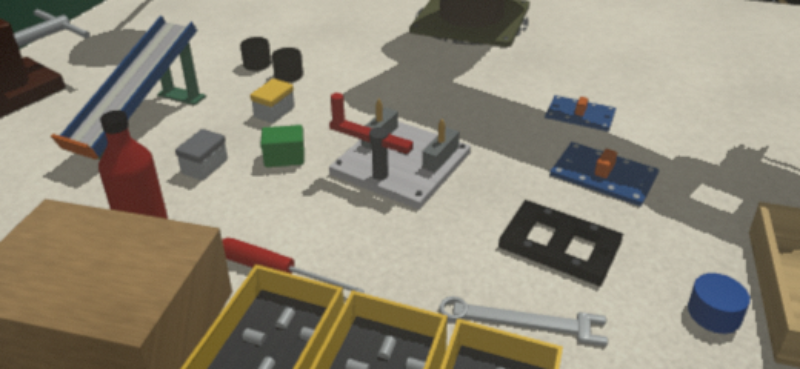

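View pics/b.png

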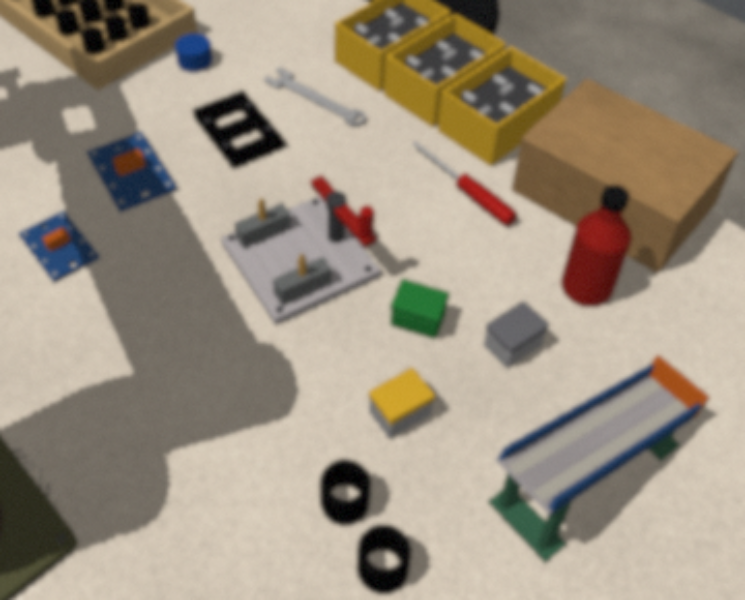

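Both views agree. The full-size cover is at about (0.445, 0.303) and the small look-alike at (0.30, 0.25). The frame is at about (0.61, 0.26). The nest has its keeper post on the far side, and the lane is on the right. Dowel tops are at about (306,251) and (347,264) in scene, and (287,247) and (306,273) in side.

```bash
cat >> h.py <<'E'
def go(P,yaw):
    "TCP goal P, yaw of tool y axis in world (mod pi), tool down"
    s=bot.get_state(); q=s['orientation']; R0=R.from_quat([q[1],q[2],q[3],q[0]]).as_matrix()
    best=None
    for k in (0,np.pi):
        y=np.array([np.cos(yaw+k),np.sin(yaw+k),0]); z=np.array([0,0,-1.]); Rg=np.c_[np.cross(y,z),y,z]
        rv=R.from_matrix(R0.T@Rg).as_rotvec()
        if best is None or np.linalg.norm(rv)<np.linalg.norm(best): best=rv
    print('t',round(s['t'],2),'at',np.round(s['ee_pos'],4),'F',np.round(s['contact_force'],1),'q6',round(s['q'][5],2),'MOVE',np.round(R0.T@(np.array(P)-s['ee_pos'])*100,2).tolist(),np.round(best,3).tolist())
def tri(d1,u1,d2,u2):
    f=lambda d:np.c_[d['Rm'],d['t']]
    n=lambda d,u:[(u[0]-d['cx'])/d['fx'],(u[1]-d['cy'])/d['fy']]
    X=cv2.triangulatePoints(f(d1),f(d2),np.array(n(d1,u1),float).reshape(2,1),np.array(n(d2,u2),float).reshape(2,1)); return (X[:3]/X[3]).ravel()
E
python3 - <<'E'
from h import *
a=img('scene');b=img('side');w=imaging.get_image('wrist'); print(np.round(w['tool_from_camera'],3),w['fx'])
for u,v in [((306.4,250.7),(286.6,246.7)),((346.7,264.3),(306,273.2)),((306.4,250.7),(306,273.2)),((346.7,264.3),(286.6,246.7)),((280,248),(337.5,252)),((277,393.5-118),(355,289))]: print(tri(a,u,b,v))
go([.52,.25,.30],1.22)
E
```

```text
[[ 0.    -0.972 -0.237  0.065]
 [ 1.     0.001 -0.002 -0.002]
 [ 0.002 -0.236  0.972 -0.17 ]
 [ 0.     0.     0.     1.   ]] 407.8593310007532
[0.49565594 0.02158637 0.11023521]
[0.48818668 0.04098144 0.04386062]
[ 0.47913358 -0.01923019  0.0774255 ]
[0.50220285 0.08111853 0.07667313]
[ 0.55433221 -0.04880623  0.1223236 ]
[ 0.54770486 -0.08989117  0.03340584]
t 0.95 at [0.2191 0.6119 0.2147] F [ 0.3  0.7 -0. ] q6 -0.08 MOVE [-40.53, -23.93, -8.53] [-0.0, 0.0, 0.007]
```

Emit:
{"fn": "play_rows", "kwargs": {
  "targets": [
    [[-20,-12,-8.5,0,0,0],[-20,-12,-8.5,0,0,0],[-20,-12,-8.5,0,0,0],[-20,-12,-8.5,0,0,0],[-25,-15,-8.5,0,0,0]]
  ]
}}

```text
t: 1.58
ee_pos: [0.4056, 0.3856, 0.3026]
orientation: [0.002, 0.171, 0.985, 0.002]
contact_force: [1.1, 0.1, -0.7]
grip_width: 0.997
```

Emit:
{"fn": "play_rows", "kwargs": {
  "targets": [
    [[-15.5,-9,0,0,0,0],[-15.5,-9,0,0,0,0],[-15.5,-9,0,0,0,0],[-15.5,-9,0,0,0,0],[-15.5,-9,0,0,0,0]]
  ]
}}

```text
t: 2.2
ee_pos: [0.5193, 0.2497, 0.2996]
orientation: [-0.0, 0.171, 0.985, 0.0]
contact_force: [-0.2, 0.4, 0.3]
grip_width: 0.998
```

Run:
```python
from h import *
d=img('wrist'); cv2.imwrite('pics/w1.png',d['color']); go([.52,.25,.30],1.22)
for n,z in [('frame',.016),('cover',.008),('nest_seat',.045),('keeper',.084),('tin_yellow',.045)]: sil(d,'wrist',n,z)
print(proj(d,[[.479,-.019,.081],[.502,.081,.081]]))
```

```text
t 2.25 at [0.519  0.2502 0.2997] F [ 0.2 -0.3  0.3] q6 -0.87 MOVE [-0.1, 0.02, -0.03] [0.0, -0.0, 0.008]
wrist frame 0.65 [300.8, 220.6, 415.2, 301.3] c [605. 263.] sz [128.  87.] a 78.5
wrist cover 0.79 [277.6, 70.2, 405.6, 162.8] c [445. 301.] sz [128.  84.] a 76.9
wrist cover 0.69 [204.8, 0.0, 307.4, 40.8] c [323. 246.] sz [104.  38.] a 70.3
wrist nest_seat 0.79 [51.7, 188.0, 205.5, 314.0] c [502.  29.] sz [169. 135.] a 77.3
wrist keeper 0.57 [123.1, 313.1, 128.8, 314.6] c [551.  22.] sz [8. 2.] a 70.3
[[ 55.46988193 260.11291311]
 [156.5764356  248.46929764]]
```

View pics/w1.png

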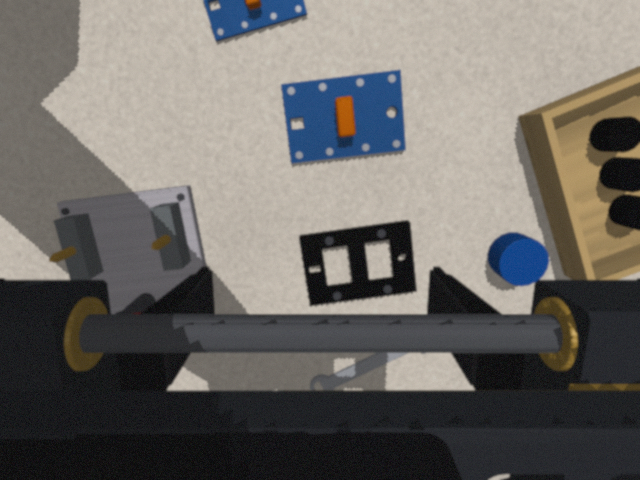

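Wrist view: frame centre is at about px (358,263), with both windows and holes clear. The large cover is at (345,117), the nest dowels are at about (60,255) and (160,243), and the gripper hides the lower part. Next I'll look at the nest from close above.

Run:
```python
from h import *
go([.58,.04,.22],1.35)
```

```text
t 2.5 at [0.5189 0.2504 0.2998] F [ 0.3  0.  -0.3] q6 -0.87 MOVE [-12.81, -17.78, 7.98] [0.0, 0.0, -0.121]
```

Emit:
{"fn": "play_rows", "kwargs": {
  "targets": [
    [[-13,-18,8,0,0,-0.12],[-13,-18,8,0,0,-0.12],[-13,-18,8,0,0,-0.12],[-13,-18,8,0,0,-0.12],[-13,-18,8,0,0,-0.12]]
  ]
}}

```text
t: 3.12
ee_pos: [0.5806, 0.0342, 0.2176]
orientation: [-0.002, 0.113, 0.994, -0.0]
contact_force: [0.3, 0.4, -0.2]
grip_width: 1.006
```

Run:
```python
from h import *
d=img('wrist'); c=d['color'].copy(); go([.58,.04,.22],1.35)
p=proj(d,[[.479,-.019,.081],[.502,.081,.081],[.554,-.049,.126],[.567,.014,.084]]); print(p)
for n,z in [('keeper',.084),('nest_seat',.045)]: sil(d,'wrist',n,z)
cv2.imwrite('pics/w2.png',c)
cv2.imwrite('pics/w2c.png',cv2.resize(c[0:330,120:560],(800,600),interpolation=cv2.INTER_CUBIC))
```

```text
t 3.17 at [0.5809 0.0357 0.2188] F [-0.3 -0.6 -0.3] q6 -1.38 MOVE [0.18, 0.39, -0.12] [0.0, -0.002, -0.005]
[[220.50832584 108.10901185]
 [363.00637603 107.95423314]
 [192.21676937 229.7624209 ]
 [293.99044639 215.98163943]]
wrist keeper 0.97 [176.4, 196.4, 352.9, 242.1] c [561. -10.] sz [136.  27.] a 82.3
wrist nest_seat 0.75 [173.8, 52.2, 380.0, 243.2] c [515.   5.] sz [175. 153.] a 77.3
```

View pics/w2c.png

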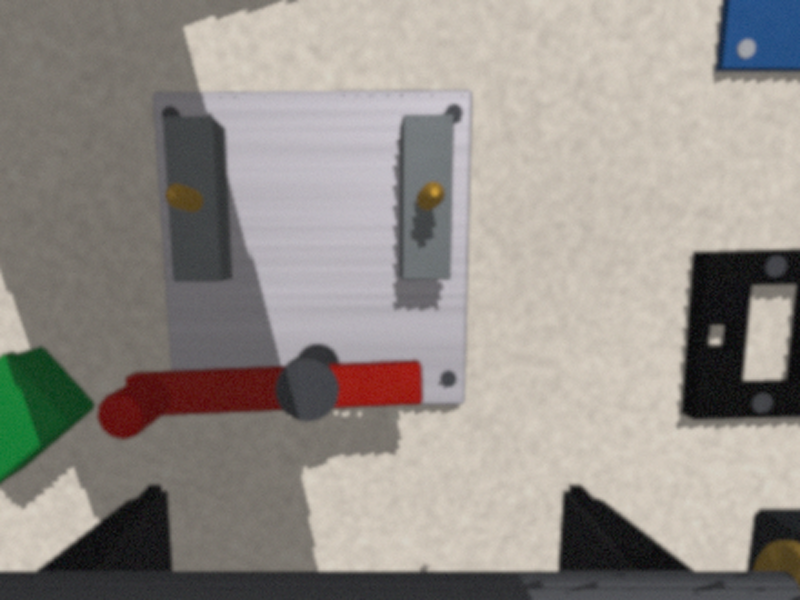

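Run:
```python
from h import *
d=img('wrist'); go([.58,.04,.22],1.35)
f=lambda p:np.array(p,float)/1.818+[120,0]
t=unp(d,f([(173,195),(434,188)]),.080)[:,:2]; print('tips',t*1000,np.linalg.norm(t[1]-t[0]),np.degrees(np.arctan2(*(t[1]-t[0])[::-1])),t.mean(0))
b=unp(d,f([(163,117),(212,117),(222,279),(173,280),(404,115),(453,115),(450,278),(401,278)]),.045)[:,:2]; print(b[:4].mean(0),b[4:].mean(0),b.mean(0), np.linalg.norm(b[1]-b[0]),np.linalg.norm(b[3]-b[0]))
p=unp(d,f([(155,92),(470,92),(465,403)]),.015)[:,:2];print('plate',p,np.linalg.norm(p[1]-p[0]),np.degrees(np.arctan2(*(p[1]-p[0])[::-1])))
print('knob',unp(d,f([(122,413)]),.126),'piv',unp(d,f([(307,388)]),.09))
go([.605,.263,.10],np.radians(78.5))
```

```text
t 3.33 at [0.5814 0.0375 0.2206] F [-0.3 -0.1  0.2] q6 -1.38 MOVE [0.19, 0.21, 0.06] [0.001, 0.001, -0.001]
tips [[478.71574897 -20.70326359]
 [499.15135494  81.69177468]] 0.10441435654429768 78.71342104749378 [0.48893355 0.03049426]
[ 0.47849771 -0.02070962] [0.50083603 0.08136496] [0.48966687 0.03032767] 0.021316456343064116 0.06949969190299891
plate [[ 0.42446527 -0.03070685]
 [ 0.45710104  0.11341574]
 [ 0.60268563  0.08298081]] 0.14777149601761785 77.2408620548829
knob [[ 0.55340172 -0.04978943  0.126     ]] piv [[0.56505915 0.01409458 0.09      ]]
t 3.33 at [0.5814 0.0375 0.2206] F [-0.3 -0.1  0.2] q6 -1.38 MOVE [2.68, 22.5, 12.07] [0.001, 0.001, -0.021]
```

Emit:
{"fn": "play_rows", "kwargs": {
  "targets": [
    [[2.7,22.5,8,0,0,-0.02],[2.7,22.5,8,0,0,-0.02],[2.7,22.5,8,0,0,-0.02],[2.7,22.5,10,0,0,-0.02],[2.7,22.5,12,0,0,-0.02]]
  ],
  "grip": -0.2
}}

```text
t: 3.95
ee_pos: [0.6032, 0.2663, 0.0982]
orientation: [-0.001, 0.098, 0.995, 0.0]
contact_force: [-0.4, -0.8, -1.1]
grip_width: 0.531
```

Run:
```python
from h import *
d=img('wrist'); sil(d,'wrist','frame',.016); print(bot.get_state()['grip_width'])
go([.605,.263,.004],np.radians(78.5))
cv2.imwrite('pics/w3.png',d['color'])
w=cv2.imread('pics/w1.png'); g=cv2.cvtColor(w,cv2.COLOR_BGR2GRAY)[215:310,295:420]
n,l,s,c=cv2.connectedComponentsWithStats((g>110).astype(np.uint8))
print([(np.round(c[i]+[295,215],1).tolist(),int(s[i][4])) for i in range(1,n) if s[i][4]>8])
```

```text
wrist frame 0.91 [218.6, 182.7, 424.9, 309.5] c [606. 263.] sz [129.  86.] a 78.8
0.44512194334306704
t 4.05 at [0.6024 0.2626 0.0968] F [ 0.   0.1 -0. ] q6 -1.04 MOVE [-0.29, 0.12, 9.28] [-0.003, -0.004, -0.0]
[([354.4, 260.7], 3999), ([378.2, 260.3], 852), ([336.4, 265.9], 875), ([400.7, 257.6], 18), ([314.1, 269.4], 46)]
```

View pics/w3.png

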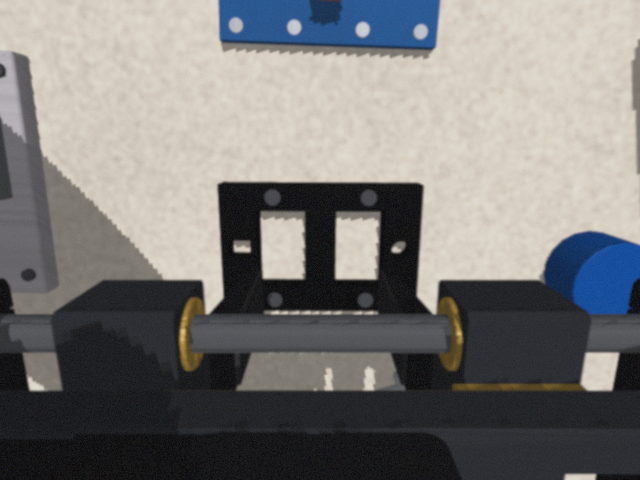

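The frame is visible whole, with its round hole on the right at (398,246) and slot on the left at (242,246). It measures (606,263) mm at 78.8°. Descending.

Emit:
{"fn": "play_rows", "kwargs": {
  "targets": [
    [[-0.3,0.1,6,0,0,0],[-0.3,0.1,9.2,0,0,0],[-0.3,0.1,9.3,0,0,0],[-0.3,0.1,9.3,0,0,0],[-0.3,0.1,9.3,0,0,0]]
  ]
}}

```text
t: 4.68
ee_pos: [0.6101, 0.2624, 0.0099]
orientation: [0.002, 0.102, 0.995, 0.001]
contact_force: [0.2, -0.1, 0.9]
grip_width: 0.402
```

Emit:
{"fn": "play_rows", "kwargs": {
  "targets": [
    [[0,0,0,0,0,0],[0,0,0,0,0,0],[0,0,0,0,0,0],[0,0,0,0,0,0],[0,0,0,0,0,0]]
  ],
  "grip": -1,
  "force": 35
}}

```text
t: 5.3
ee_pos: [0.6088, 0.2629, 0.0077]
orientation: [0.001, 0.102, 0.995, 0.001]
contact_force: [0.3, 4.7, 6.0]
grip_width: 0.207
```

Run:
```python
from h import *
print(bot.get_state()['grip_width']*95); go([.605,.263,.004],np.radians(78.8)); go([.4895,.0303,.12],np.radians(77.5))
```

```text
19.648882134940276
t 5.3 at [0.6088 0.2629 0.0077] F [0.3 4.7 6. ] q6 -1.04 MOVE [0.37, -0.06, 0.37] [0.002, 0.002, -0.008]
t 5.3 at [0.6088 0.2629 0.0077] F [0.3 4.7 6. ] q6 -1.04 MOVE [6.96, -25.17, -11.29] [0.002, 0.002, 0.014]
```

Emit:
{"fn": "play_rows", "kwargs": {
  "targets": [
    [[0,0,-3,0,0,0],[0,0,-6,0,0,0],[0,0,-10,0,0,0],[0,0,-12.5,0,0,0],[0.5,-2,-12.5,0,0,0]]
  ]
}}

```text
t: 5.92
ee_pos: [0.5994, 0.2429, 0.1323]
orientation: [0.001, 0.101, 0.995, -0.0]
contact_force: [0.9, -0.3, -3.1]
grip_width: 0.208
```

Emit:
{"fn": "play_rows", "kwargs": {
  "targets": [
    [[1.8,-6,0,0,0,0.01],[3.2,-12,0,0,0,0.01],[5,-18,0,0,0,0.01],[6.4,-23,0,0,0,0.01],[6.4,-23,0,0,0,0.01]]
  ]
}}

```text
t: 6.55
ee_pos: [0.485, 0.0277, 0.1276]
orientation: [-0.004, 0.109, 0.994, -0.001]
contact_force: [0.1, 0.6, -3.2]
grip_width: 0.207
```

Emit:
{"fn": "play_rows", "kwargs": {
  "targets": [
    [[0,0,0,0,0,0],[0,0,0,0,0,0],[0,0,0,0,0,0],[0,0,0,0,0,0]]
  ]
}}

```text
t: 7.05
ee_pos: [0.49, 0.0316, 0.1315]
orientation: [-0.0, 0.106, 0.994, -0.0]
contact_force: [0.1, 0.5, -4.4]
grip_width: 0.207
```

Run:
```python
from h import *
print(bot.get_state()['grip_width']*95); go([.4895,.0303,.12],np.radians(77.5))
a=img('wrist');b=img('side'); sc=img('scene')
print(proj(b,[[.479,-.0205,.081],[.500,.081,.081]]))
x=cv2.resize(a['color'][150:340,100:540],(800,345)); 
y=cv2.resize(b['color'][215:315,255:365],(400,364),interpolation=cv2.INTER_CUBIC)
z=cv2.resize(sc['color'][225:325,255:365],(400,364),interpolation=cv2.INTER_CUBIC)
cv2.imwrite('pics/w4.png',cv2.resize(np.vstack([x[:,:],np.hstack([y,z])]),(676,600)))
```

```text
19.70414751412944
t 7.05 at [0.49   0.0316 0.1315] F [ 0.1  0.5 -4.4] q6 -1.4 MOVE [0.02, -0.14, 1.15] [-0.0, -0.0, 0.006]
[[305.78171331 272.3826942 ]
 [285.54757677 245.82905202]]
```

View pics/w4.png

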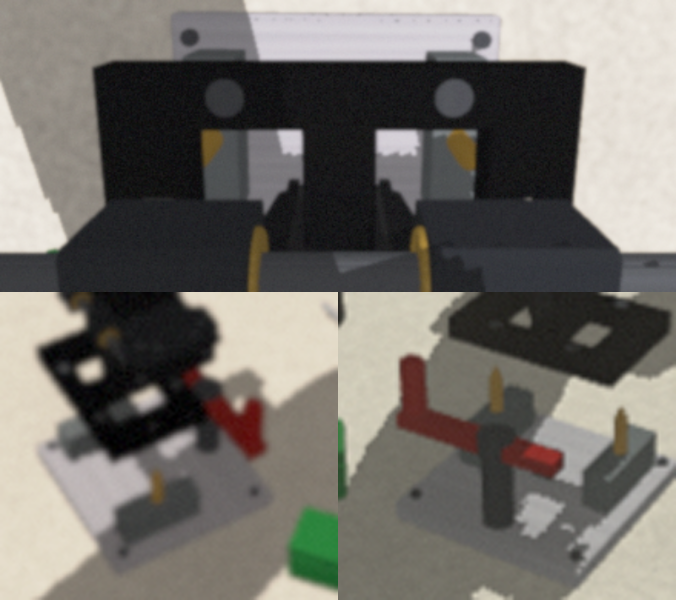

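Run:
```python
from h import *
s=bot.get_state();d=img('wrist')
q=s['orientation'];R0=R.from_quat([q[1],q[2],q[3],q[0]]).as_matrix()
f=lambda p:np.array(p,float)/1.537+[100,150]
for z in (.1385,.1405):
  w=unp(d,f([(94,69),(584,69),(202,129),(303,129),(376,129),(477,129)]),z)
  print(z,np.round((w-s['ee_pos'])@R0*1000,1)[:,:2].tolist())
print(s['ee_pos'])
sil(d,'wrist','frame',.14)
```

```text
0.1385 [[43.3, -66.6], [43.4, 61.7], [27.2, -39.1], [27.2, -12.0], [27.2, 7.6], [27.2, 34.6]]
0.1405 [[43.5, -65.8], [43.6, 61.0], [27.6, -38.6], [27.6, -11.9], [27.7, 7.4], [27.7, 34.2]]
[0.48992534 0.03136036 0.13166642]
wrist frame 0.62 [160.8, 186.2, 482.6, 382.7] c [471.  33.] sz [129.  54.] a 77.8
```

Emit:
{"fn": "play_rows", "kwargs": {
  "targets": [
    [[-0.15,0,2,0,0,0],[-0.15,0,3.5,0,0,0],[-0.15,0,4.3,0,0,0],[-0.15,0,4.8,0,0,0],[-0.15,0,5.3,0,0,0]]
  ]
}}

```text
t: 7.92
ee_pos: [0.4916, 0.0306, 0.0789]
orientation: [0.0, 0.107, 0.994, -0.0]
contact_force: [-1.0, -2.2, -1.6]
grip_width: 0.208
```

Emit:
{"fn": "play_rows", "kwargs": {
  "targets": [
    [[0,0,0,0,0,0],[0,0,0,0,0,0],[0,0,0,0,0,0]]
  ]
}}

```text
t: 8.3
ee_pos: [0.4913, 0.0305, 0.0788]
orientation: [0.0, 0.107, 0.994, -0.0]
contact_force: [-0.7, -1.0, -4.5]
grip_width: 0.209
```

Run:
```python
from h import *
s=bot.get_state();print(s['moment']);go([.4915,.0315,.052],np.radians(77.5))
```

```text
[-0.41038525  0.05614846 -0.03049757]
t 8.3 at [0.4913 0.0305 0.0788] F [-0.7 -1.  -4.5] q6 -1.4 MOVE [0.0, 0.1, 2.68] [-0.0, 0.0, 0.004]
```

Emit:
{"fn": "play_rows", "kwargs": {
  "targets": [
    [[0,0,0.4,0,0,0],[0,0,0.8,0,0,0],[0,0,1.2,0,0,0],[0,0,1.6,0,0,0],[0,0,1.6,0,0,0]]
  ]
}}

```text
t: 8.93
ee_pos: [0.4913, 0.0304, 0.0623]
orientation: [0.0, 0.107, 0.994, -0.0]
contact_force: [-0.4, -5.4, -2.9]
grip_width: 0.207
```

Emit:
{"fn": "play_rows", "kwargs": {
  "targets": [
    [[0,0,0.3,0,0,0],[0,0,0.6,0,0,0],[0,0,0.9,0,0,0],[0,0,0.9,0,0,0],[0,0,0.9,0,0,0]]
  ]
}}

```text
t: 9.55
ee_pos: [0.4914, 0.0304, 0.0537]
orientation: [0.0, 0.107, 0.994, -0.0]
contact_force: [-1.3, -5.9, -2.9]
grip_width: 0.206
```

Run:
```python
from h import *
s=bot.get_state();print(s['moment']);go([.4915,.0315,.052],np.radians(77.5))
```

```text
[-0.88607047  0.20345775 -0.0046186 ]
t 9.55 at [0.4914 0.0304 0.0537] F [-1.3 -5.9 -2.9] q6 -1.4 MOVE [0.01, 0.11, 0.17] [-0.001, 0.0, 0.005]
```

Emit:
{"fn": "play_rows", "kwargs": {
  "targets": [
    [[0,-0.1,0.2,0,0,0],[0,-0.1,0.4,0,0,0],[0,-0.1,0.4,0,0,0]]
  ]
}}

```text
t: 9.93
ee_pos: [0.4914, 0.0303, 0.0526]
orientation: [-0.001, 0.107, 0.994, 0.0]
contact_force: [-11.3, -1.5, 16.4]
grip_width: 0.207
```

Emit:
{"fn": "play_rows", "kwargs": {
  "targets": [
    [[0,0,0.2,0,0,0],[0,0,0.3,0,0,0],[0,0,0.3,0,0,0]]
  ]
}}

```text
t: 10.3
ee_pos: [0.4915, 0.0303, 0.0526]
orientation: [-0.001, 0.107, 0.994, 0.0]
contact_force: [-20.4, -1.4, 35.1]
grip_width: 0.209
```

Seated: the TCP stopped at 0.0526, which matches the grasp offset of 7.7 mm above the 45 mm seats. Release and lift.

Emit:
{"fn": "play_rows", "kwargs": {
  "targets": [
    [[0,0,-0.6,0,0,0],[0,0,-0.6,0,0,0]]
  ]
}}

```text
t: 10.55
ee_pos: [0.4914, 0.0303, 0.0528]
orientation: [0.001, 0.107, 0.994, 0.001]
contact_force: [0.3, -1.6, -2.5]
grip_width: 0.208
```

Emit:
{"fn": "play_rows", "kwargs": {
  "targets": [
    [[0,0,0,0,0,0],[0,0,0,0,0,0],[0,0,0,0,0,0],[0,0,0,0,0,0]]
  ],
  "grip": -0.2
}}

```text
t: 11.05
ee_pos: [0.4912, 0.0299, 0.0526]
orientation: [0.0, 0.107, 0.994, 0.0]
contact_force: [-0.7, 1.0, -0.2]
grip_width: 0.398
```

Emit:
{"fn": "play_rows", "kwargs": {
  "targets": [
    [[0,0,-2,0,0,0],[0,0,-5,0,0,0],[0,0,-9,0,0,0],[0,0,-13,0,0,0],[0,0,-16,0,0,0]]
  ]
}}

```text
t: 11.68
ee_pos: [0.4916, 0.0298, 0.2148]
orientation: [0.001, 0.107, 0.994, 0.0]
contact_force: [0.2, 0.1, 0.3]
grip_width: 0.401
```

Run:
```python
from h import *
go([.51,.285,.16],np.radians(77))
d=img('side'); sil(d,'side','frame',.061); sil(d,'side','cover',.008)
go([.51,.285,.16],np.radians(77))
```

```text
t 11.68 at [0.4916 0.0298 0.2148] F [0.2 0.1 0.3] q6 -1.41 MOVE [3.63, 25.33, 5.48] [0.001, 0.002, 0.013]
side frame 0.78 [272.0, 245.0, 324.4, 288.9] c [484.  26.] sz [139.  90.] a 78.2
side frame 0.66 [269.1, 232.7, 342.2, 308.6] c [507.  -0.] sz [180. 190.] a 77.2
side cover 0.75 [169.1, 250.5, 210.0, 284.8] c [295. 250.] sz [102.  64.] a 85.7
side cover 0.71 [202.6, 212.9, 243.1, 252.5] c [442. 299.] sz [137.  88.] a 77.0
t 11.82 at [0.4922 0.0297 0.2146] F [ 1.2 -0.1 -0.1] q6 -1.41 MOVE [3.7, 25.32, 5.46] [0.001, 0.004, 0.013]
```

Emit:
{"fn": "play_rows", "kwargs": {
  "targets": [
    [[3.7,25.3,0,0,0,0.013],[3.7,25.3,1,0,0,0.013],[3.7,25.3,3,0,0,0.013],[3.7,25.3,5.5,0,0,0.013],[3.7,25.3,5.5,0,0,0.013]]
  ]
}}

```text
t: 12.45
ee_pos: [0.5059, 0.2864, 0.1527]
orientation: [-0.003, 0.112, 0.994, -0.002]
contact_force: [-0.6, -0.7, -0.1]
grip_width: 0.399
```

Emit:
{"fn": "play_rows", "kwargs": {
  "targets": [
    [[0,0,0,0,0,0],[0,0,0,0,0,0],[0,0,0,0,0,0]]
  ]
}}

```text
t: 12.82
ee_pos: [0.5094, 0.2838, 0.1588]
orientation: [0.001, 0.114, 0.993, 0.0]
contact_force: [0.4, -0.8, 0.6]
grip_width: 0.401
```

Run:
```python
from h import *
d=img('wrist'); sil(d,'wrist','cover',.008); cv2.imwrite('pics/w5.png',d['color'])
h=cv2.cvtColor(d['color'],cv2.COLOR_BGR2HSV); m=((h[...,0]<15)&(h[...,1]>150)&(h[...,2]>70)).astype(np.uint8); m[270:]=0
c=max(cv2.findContours(m,0,2)[0],key=cv2.contourArea); print('block',cv2.boundingRect(c)); r=cv2.minAreaRect((unp(d,c[:,0],.032)[:,:2]*1000).astype(np.float32)); print(r)
go([.443,.302,.06],np.radians(77))
```

```text
wrist cover 0.76 [238.9, 75.6, 413.3, 193.9] c [445. 301.] sz [130.  84.] a 76.9
wrist cover 0.42 [149.1, 0.1, 173.8, 7.5] c [328. 208.] sz [17.  3.] a 76.9
block (315, 108, 25, 56)
((444.72906494140625, 300.8965759277344), (16.813173294067383, 37.75743865966797), 76.73619079589844)
t 12.93 at [0.5093 0.284  0.1587] F [ 1.3  0.8 -0.1] q6 -0.93 MOVE [6.88, 0.24, 9.86] [0.001, 0.001, -0.001]
```

View pics/w5.png

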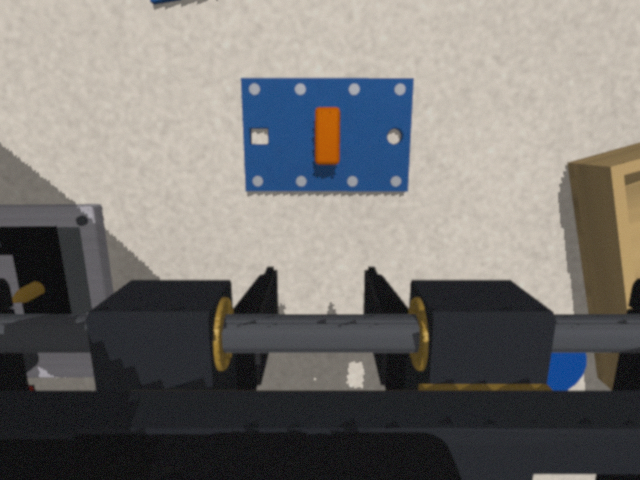

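Cover block centre is at px (327,136), giving (445,301) mm at 76.8°. Grasping.

Emit:
{"fn": "play_rows", "kwargs": {
  "targets": [
    [[6.7,0.2,4,0,0,0],[6.7,0.2,8,0,0,0],[6.7,0.2,11,0,0,0],[6.7,0.2,13.5,0,0,0],[6.7,0.2,14.5,0,0,0]]
  ]
}}

```text
t: 13.55
ee_pos: [0.4431, 0.3011, 0.0115]
orientation: [-0.001, 0.113, 0.994, -0.001]
contact_force: [1.3, -0.2, 0.4]
grip_width: 0.398
```

Emit:
{"fn": "play_rows", "kwargs": {
  "targets": [
    [[0,0,0,0,0,0],[0,0,0,0,0,0],[0,0,0,0,0,0]]
  ]
}}

```text
t: 13.92
ee_pos: [0.4447, 0.3023, 0.014]
orientation: [0.001, 0.113, 0.994, 0.001]
contact_force: [-0.1, 0.5, 1.0]
grip_width: 0.4
```

Emit:
{"fn": "play_rows", "kwargs": {
  "targets": [
    [[0,0,0,0,0,0],[0,0,0,0,0,0],[0,0,0,0,0,0],[0,0,0,0,0,0]]
  ],
  "grip": -1
}}

```text
t: 14.42
ee_pos: [0.444, 0.3022, 0.013]
orientation: [0.0, 0.113, 0.994, 0.0]
contact_force: [-0.5, 1.3, 0.9]
grip_width: 0.19
```

Run:
```python
from h import *
go([.4915,.0303,.16],np.radians(77.5))
```

```text
t 14.43 at [0.444  0.3022 0.013 ] F [-0.5  1.3  0.9] q6 -0.85 MOVE [-10.75, -25.42, -14.72] [0.001, 0.0, -0.009]
```

Emit:
{"fn": "play_rows", "kwargs": {
  "targets": [
    [[0,0,-3,0,0,0],[0,0,-6,0,0,0],[0,0,-10,0,0,0],[0,0,-12,0,0,0],[-1,-2,-12,0,0,0]]
  ]
}}

```text
t: 15.05
ee_pos: [0.4497, 0.281, 0.1344]
orientation: [0.001, 0.112, 0.994, 0.001]
contact_force: [0.1, -0.3, -3.3]
grip_width: 0.188
```

Emit:
{"fn": "play_rows", "kwargs": {
  "targets": [
    [[-3,-8,0,0,0,-0.005],[-5,-13,0,0,0,-0.009],[-7,-18,0,0,0,-0.009],[-9.5,-23.5,0,0,0,-0.009],[-9.5,-23.5,0,0,0,-0.009]]
  ]
}}

```text
t: 15.68
ee_pos: [0.4884, 0.0263, 0.1317]
orientation: [-0.001, 0.112, 0.994, -0.0]
contact_force: [-0.6, 0.7, -2.4]
grip_width: 0.187
```

Emit:
{"fn": "play_rows", "kwargs": {
  "targets": [
    [[0,0,0,0,0,0],[0,0,0,0,0,0],[0,0,0,0,0,0],[0,0,0,0,0,0]]
  ]
}}

```text
t: 16.18
ee_pos: [0.4886, 0.0307, 0.1326]
orientation: [-0.0, 0.108, 0.994, 0.0]
contact_force: [1.0, -0.7, -2.8]
grip_width: 0.186
```

Run:
```python
from h import *
s=bot.get_state();d=img('wrist');print(s['grip_width'])
q=s['orientation'];R0=R.from_quat([q[1],q[2],q[3],q[0]]).as_matrix()
zt=s['ee_pos'][2]-.013+.008
for o in spotter.silhouettes('wrist','cover')[:1]:
    m=np.array(o['region']).astype(np.uint8); c=max(cv2.findContours(m,0,2)[0],key=cv2.contourArea)[:,0]
    w=((unp(d,c,zt)-s['ee_pos'])@R0*1000)[:,:2]; print(w.min(0),w.max(0),o['conf'],o['box'])
h=cv2.cvtColor(d['color'],cv2.COLOR_BGR2HSV); m=((h[...,0]>100)&(h[...,0]<125)&(h[...,1]>150)).astype(np.uint8)
c=max(cv2.findContours(m,0,2)[0],key=cv2.contourArea)[:,0]; print(cv2.boundingRect(c));w=((unp(d,c,zt)-s['ee_pos'])@R0*1000)[:,:2]; print('hsv',w.min(0),w.max(0))
go([.489,.0303,.133],np.radians(77.5))
```

```text
0.18598018749908352
[-53.07807267 -17.67929873] [-43.24766036  12.46098418] 0.6 [291.6, 372.5, 352.3, 391.0]
(174, 193, 293, 95)
hsv [ -0.42238385 -65.91245147] [42.55227345 60.88790495]
t 16.27 at [0.4887 0.0304 0.1327] F [-0.2 -0.2 -2.7] q6 -1.4 MOVE [-0.03, 0.0, -0.03] [-0.0, 0.0, 0.001]
```

Emit:
{"fn": "play_rows", "kwargs": {
  "targets": [
    [[-0.2,0,1.5,0,0,0],[-0.2,0,3,0,0,0],[-0.2,0,4,0,0,0],[-0.2,0,4.6,0,0,0],[-0.2,0,4.6,0,0,0]]
  ]
}}

```text
t: 16.9
ee_pos: [0.4893, 0.0296, 0.0855]
orientation: [-0.002, 0.109, 0.994, 0.0]
contact_force: [-3.1, 0.0, -2.7]
grip_width: 0.185
```

Emit:
{"fn": "play_rows", "kwargs": {
  "targets": [
    [[0,0,0.2,0,0,0],[0,0,0.4,0,0,0],[0,0,0.6,0,0,0],[0,0,0.6,0,0,0]]
  ]
}}

```text
t: 17.4
ee_pos: [0.489, 0.0299, 0.0807]
orientation: [-0.002, 0.109, 0.994, 0.0]
contact_force: [-8.1, 2.5, 2.5]
grip_width: 0.188
```

Emit:
{"fn": "play_rows", "kwargs": {
  "targets": [
    [[0.15,0,0,0,0,0],[0.15,0,0.2,0,0,0],[0.15,0,0.4,0,0,0],[0.15,0,0.4,0,0,0]]
  ]
}}

```text
t: 17.9
ee_pos: [0.4887, 0.0299, 0.0767]
orientation: [-0.001, 0.109, 0.994, 0.0]
contact_force: [-5.3, 1.1, -0.1]
grip_width: 0.189
```

Run:
```python
from h import *
s=bot.get_state();print(s['moment']);go([.489,.0303,.074],np.radians(77.5))
```

```text
[ 0.26486833  0.94578198 -0.10135259]
t 17.9 at [0.4887 0.0299 0.0767] F [-5.3  1.1 -0.1] q6 -1.4 MOVE [-0.02, 0.05, 0.27] [0.0, -0.001, 0.0]
```

Emit:
{"fn": "play_rows", "kwargs": {
  "targets": [
    [[0.05,0,0.2,0,0,0],[0.1,0,0.4,0,0,0],[0.1,0,0.5,0,0,0],[0.1,0,0.5,0,0,0]]
  ]
}}

```text
t: 18.4
ee_pos: [0.4887, 0.0299, 0.0739]
orientation: [-0.0, 0.109, 0.994, -0.0]
contact_force: [-10.6, 0.3, 11.6]
grip_width: 0.184
```

Emit:
{"fn": "play_rows", "kwargs": {
  "targets": [
    [[0.05,0,0.2,0,0,0],[0.05,0,0.2,0,0,0]]
  ]
}}

```text
t: 18.65
ee_pos: [0.4887, 0.0299, 0.0738]
orientation: [0.0, 0.109, 0.994, -0.0]
contact_force: [-14.7, 0.0, 21.9]
grip_width: 0.188
```

Emit:
{"fn": "play_rows", "kwargs": {
  "targets": [
    [[0,0,-0.5,0,0,0],[0,0,-0.5,0,0,0],[0,0,-0.5,0,0,0]]
  ]
}}

```text
t: 19.02
ee_pos: [0.4884, 0.0299, 0.0746]
orientation: [0.001, 0.109, 0.994, -0.0]
contact_force: [-0.4, 1.2, -2.9]
grip_width: 0.185
```

Emit:
{"fn": "play_rows", "kwargs": {
  "targets": [
    [[0,0,0,0,0,0],[0,0,0,0,0,0],[0,0,0,0,0,0],[0,0,0,0,0,0]]
  ],
  "grip": -0.3
}}

```text
t: 19.52
ee_pos: [0.4879, 0.03, 0.0748]
orientation: [0.0, 0.109, 0.994, 0.0]
contact_force: [-0.1, -0.3, -0.9]
grip_width: 0.351
```

Emit:
{"fn": "play_rows", "kwargs": {
  "targets": [
    [[0,0,-2,0,0,0],[0,0,-5,0,0,0],[0,0,-9,0,0,0],[0,0,-13,0,0,0],[0,0,-13,0,0,0]]
  ]
}}

```text
t: 20.15
ee_pos: [0.4902, 0.0299, 0.2091]
orientation: [0.004, 0.109, 0.994, 0.0]
contact_force: [0.5, 0.1, -0.8]
grip_width: 0.348
```

Run:
```python
from h import *
go([.55,-.10,.21],np.radians(77.5))
b=img('side'); sc=img('scene')
y=cv2.resize(b['color'][215:315,255:365],(400,364),interpolation=cv2.INTER_CUBIC)
z=cv2.resize(sc['color'][225:325,255:365],(400,364),interpolation=cv2.INTER_CUBIC)
cv2.imwrite('pics/n6.png',np.hstack([y,z]))
```

```text
t 20.15 at [0.4902 0.0299 0.2091] F [ 0.5  0.1 -0.8] q6 -1.4 MOVE [-8.65, -11.39, -0.04] [0.001, 0.008, 0.0]
```

View pics/n6.png

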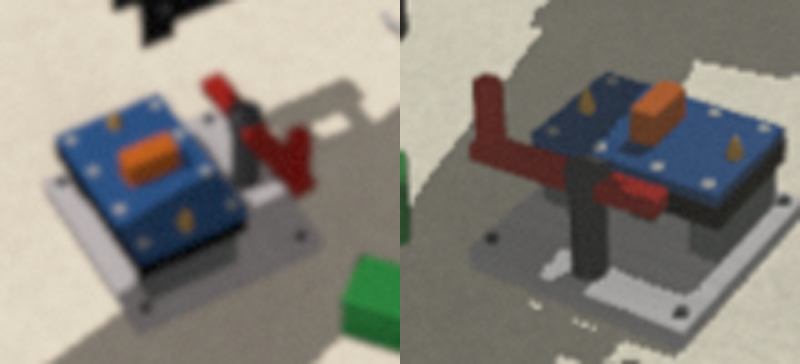

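The cover lies flat on the frame, with both dowel tips through it. The keeper is still open, with the knob at about (487,100) in the right half of the picture. Now I'll grip the knob lightly and swing it.

Emit:
{"fn": "play_rows", "kwargs": {
  "targets": [
    [[-4,-3.2,0,0,0,0],[-7.9,-6.4,0,0,0,0],[-7.9,-6.4,3,0,0,0],[-7.9,-6.4,5,0,0,0],[-7.9,-6.4,5,0,0,0]]
  ],
  "grip": -0.1
}}

```text
t: 20.88
ee_pos: [0.5486, -0.0488, 0.1509]
orientation: [-0.003, 0.108, 0.994, 0.0]
contact_force: [0.0, 0.1, 0.3]
grip_width: 0.452
```

Emit:
{"fn": "play_rows", "kwargs": {
  "targets": [
    [[0,0,0,0,0,0],[0,0,0,0,0,0],[0,0,0,0,0,0]]
  ]
}}

```text
t: 21.25
ee_pos: [0.5516, -0.0494, 0.1558]
orientation: [0.001, 0.108, 0.994, -0.0]
contact_force: [0.0, -0.1, 0.2]
grip_width: 0.451
```

Run:
```python
from h import *
go([.5534,-.0495,.095],np.radians(77.5))
```

```text
t 21.25 at [ 0.5516 -0.0494  0.1558] F [ 0.  -0.1  0.2] q6 -1.54 MOVE [-0.17, 0.03, 6.08] [0.0, 0.002, 0.001]
```

Emit:
{"fn": "play_rows", "kwargs": {
  "targets": [
    [[-0.2,0,3,0,0,0],[-0.2,0,5,0,0,0],[-0.2,0,6,0,0,0],[-0.2,0,6,0,0,0]]
  ]
}}

```text
t: 21.75
ee_pos: [0.5525, -0.0499, 0.0939]
orientation: [-0.001, 0.109, 0.994, 0.0]
contact_force: [0.5, 0.8, 0.3]
grip_width: 0.451
```

Emit:
{"fn": "play_rows", "kwargs": {
  "targets": [
    [[0,0,0,0,0,0],[0,0,0,0,0,0],[0,0,0,0,0,0],[0,0,0,0,0,0]]
  ],
  "grip": -1,
  "force": 15
}}

```text
t: 22.25
ee_pos: [0.5533, -0.051, 0.0954]
orientation: [0.0, 0.109, 0.994, -0.001]
contact_force: [-1.1, -5.2, 3.3]
grip_width: 0.185
```

Run:
```python
from h import *
print(bot.get_state()['grip_width']*95);go([.629,-.0007,.095],np.radians(77.5))
```

```text
17.59039081943563
t 22.25 at [ 0.5533 -0.051   0.0954] F [-1.1 -5.2  3.3] q6 -1.54 MOVE [-6.31, 6.55, 0.03] [-0.002, 0.001, 0.001]
```

Gripped. Swinging along the arc (radius 65 mm).

Emit:
{"fn": "play_rows", "kwargs": {
  "targets": [
    [[-1.2,0.1,0,0,0,0],[-2.3,0.4,0,0,0,0],[-3.3,1,0,0,0,0],[-4.2,1.7,0,0,0,0],[-4.2,1.7,0,0,0,0]]
  ]
}}

```text
t: 22.88
ee_pos: [0.6004, -0.0462, 0.0956]
orientation: [0.003, 0.108, 0.994, -0.003]
contact_force: [5.8, -13.2, -3.3]
grip_width: 0.187
```

Emit:
{"fn": "play_rows", "kwargs": {
  "targets": [
    [[-0.7,0.9,0,0,0,0],[-1.3,1.8,0,0,0,0],[-1.7,2.6,0,0,0,0],[-1.9,3.4,0,0,0,0],[-1.9,3.4,0,0,0,0]]
  ]
}}

```text
t: 23.5
ee_pos: [0.6284, -0.0157, 0.0963]
orientation: [0.006, 0.109, 0.994, -0.002]
contact_force: [13.2, -8.0, -5.0]
grip_width: 0.182
```

Emit:
{"fn": "play_rows", "kwargs": {
  "targets": [
    [[-0.1,0.7,0,0,0,0],[-0.1,1.4,0,0,0,0],[-0.1,1.7,0,0,0,0],[-0.1,1.7,0,0,0,0]]
  ]
}}

```text
t: 24.0
ee_pos: [0.6312, -0.0018, 0.0962]
orientation: [0.004, 0.108, 0.994, -0.004]
contact_force: [6.0, -15.4, -1.1]
grip_width: 0.186
```

Run:
```python
from h import *
print(bot.get_state()['grip_width']*95);go([.629,-.0007,.095],np.radians(77.5))
p=np.array(bot.get_state()['ee_pos'])[:2]-[.5657,.0134];print(np.linalg.norm(p),np.degrees(np.arctan2(p[1],p[0]))+12.5)
```

```text
17.63258234705043
t 24.0 at [ 0.6312 -0.0018  0.0962] F [  6.  -15.4  -1.1] q6 -1.43 MOVE [0.24, 0.06, 0.12] [-0.007, 0.009, 0.001]
0.06721385005111045 -0.5842198665166656
```

Emit:
{"fn": "play_rows", "kwargs": {
  "targets": [
    [[0.2,0.3,0,0,0,0],[0.2,0.3,0,0,0,0]]
  ]
}}

```text
t: 24.25
ee_pos: [0.6311, -0.0017, 0.0963]
orientation: [0.006, 0.108, 0.994, -0.007]
contact_force: [10.0, -25.1, -3.3]
grip_width: 0.185
```

Emit:
{"fn": "play_rows", "kwargs": {
  "targets": [
    [[0,-0.35,0,0,0,0],[0,-0.35,0,0,0,0],[0,-0.35,0,0,0,0],[0,-0.35,0,0,0,0]]
  ],
  "grip": -0.2
}}

```text
t: 24.75
ee_pos: [0.6259, 0.0037, 0.0944]
orientation: [-0.0, 0.108, 0.994, 0.0]
contact_force: [-0.3, 0.1, -0.0]
grip_width: 0.396
```

Emit:
{"fn": "play_rows", "kwargs": {
  "targets": [
    [[0,0,-3,0,0,0],[0,0,-7,0,0,0],[0,0,-11,0,0,0],[0,0,-15,0,0,0],[0,0,-15,0,0,0]]
  ]
}}

```text
t: 25.38
ee_pos: [0.6283, 0.0034, 0.2496]
orientation: [0.004, 0.108, 0.994, 0.0]
contact_force: [0.5, 1.0, -0.3]
grip_width: 0.399
```

Run:
```python
from h import *
b=img('side'); sc=img('scene')
for d,c in((b,'side'),(sc,'scene')): sil(d,c,'keeper',.084)
go([.5,-.25,.26],np.radians(15)); go([.5,-.25,.26],np.radians(77))
```

```text
side keeper 0.75 [304.4, 225.3, 350.2, 258.1] c [589.   6.] sz [155.  48.] a 2.0
scene keeper 0.9 [283.4, 260.5, 320.3, 297.2] c [583.  -0.] sz [ 65. 135.] a 82.2
t 25.57 at [0.6252 0.0033 0.2424] F [-0.7  0.1  0.2] q6 -1.43 MOVE [6.77, -27.43, -1.73] [-0.002, -0.003, 1.092]
t 25.57 at [0.6252 0.0033 0.2424] F [-0.7  0.1  0.2] q6 -1.43 MOVE [6.77, -27.43, -1.73] [-0.0, -0.003, 0.009]
```

The keeper is hard against its stop: 25 N of pushing moved it no further. Now the tins and lane.

Emit:
{"fn": "play_rows", "kwargs": {
  "targets": [
    [[0.8,-31,-5,0,0,0],[0.8,-31,-5,0,0,0],[0.8,-31,-5,0,0,0],[0.8,-31,-5,0,0,0],[0.8,-31,-5,0,0,0]]
  ],
  "grip": 0.4
}}

```text
t: 26.2
ee_pos: [0.5505, -0.2977, 0.2924]
orientation: [-0.001, 0.109, 0.994, 0.001]
contact_force: [1.2, 0.0, -0.4]
grip_width: 0.696
```

Emit:
{"fn": "play_rows", "kwargs": {
  "targets": [
    [[0,0,0,0,0,0],[0,0,0,0,0,0],[0,0,0,0,0,0],[0,0,0,0,0,0]]
  ]
}}

```text
t: 26.7
ee_pos: [0.5521, -0.295, 0.2939]
orientation: [-0.0, 0.108, 0.994, 0.0]
contact_force: [0.0, -0.2, -0.2]
grip_width: 0.697
```

Run:
```python
from h import *
d=img('wrist'); cv2.imwrite('pics/w7.png',d['color']); go([.55,-.3,.3],np.radians(77))
for n,z in [('tin_yellow',.045),('lane_load',.103)]: sil(d,'wrist',n,z)
h=cv2.cvtColor(d['color'],cv2.COLOR_BGR2HSV); m=((h[...,0]>20)&(h[...,0]<35)&(h[...,1]>140)&(h[...,2]>120)).astype(np.uint8); m[280:]=0
c=max(cv2.findContours(m,0,2)[0],key=cv2.contourArea); print('lid',cv2.boundingRect(c),cv2.minAreaRect((unp(d,c[:,0],.045)[:,:2]*1000).astype(np.float32)))
```

```text
t 26.75 at [ 0.5521 -0.2952  0.2941] F [0.2 0.4 1. ] q6 -1.93 MOVE [0.11, -0.52, -0.59] [0.0, -0.0, 0.011]
wrist tin_yellow 0.82 [351.9, 49.7, 400.8, 117.2] c [ 447. -221.] sz [47. 61.] a 79.8
wrist tin_yellow 0.64 [426.0, 141.9, 502.8, 206.7] c [ 551. -149.] sz [51. 64.] a 26.0
wrist lane_load 0.57 [120.1, 80.2, 283.1, 317.7] c [ 526. -395.] sz [104. 216.] a 85.8
lid (354, 49, 45, 66) ((447.0160217285156, -219.73135375976562), (42.65625762939453, 59.03944778442383), 78.76891326904297)
```

View pics/w7.png

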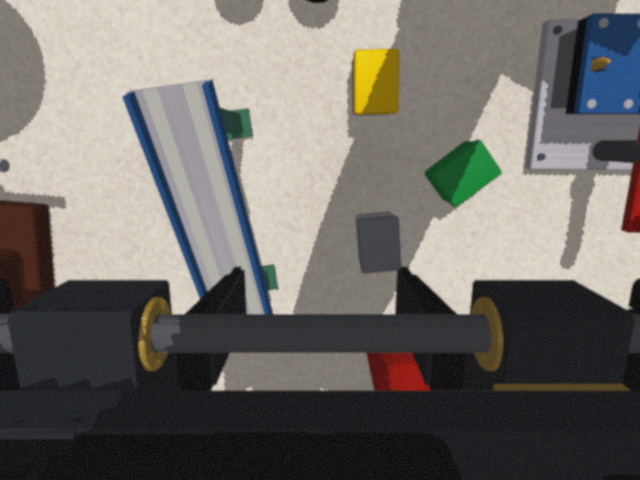

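Yellow tin is at px (376,82), giving (447,-220) mm with its 44 mm side at 78.8°. The lane's upper end is at px (137,93) to (205,86), running down the picture. I'll fit the lane from its wall edges.

```bash
cat > lane.py <<'E'
from h import *
from scipy.optimize import least_squares
def fit(d,rows,end,x0,cmax=300,show=True):
    h=cv2.cvtColor(d['color'],cv2.COLOR_BGR2HSV); m=(h[...,0]>100)&(h[...,0]<125)&(h[...,1]>120)
    L=[];Rr=[]
    for r in rows:
        c=np.flatnonzero(m[r,:cmax]); g=np.flatnonzero(np.diff(c)>25)
        if len(g)==1: L.append((c[g[0]]+.5,r)); Rr.append((c[g[0]+1]-.5,r))
    L=np.array(L);Rr=np.array(Rr); t=np.tan(np.radians(20))
    def pts(p,s,y,dz):
        s=np.asarray(s); e=np.array([np.cos(p[2]),np.sin(p[2])]); n=np.array([-e[1],e[0]])
        off=dz*np.sin(np.radians(20)); return np.c_[p[0]+(s+off)*e[0]+y*n[0],p[1]+(s+off)*e[1]+y*n[1],.103-s*t+dz*np.cos(np.radians(20))]
    def dl(q,a,b): u=(b-a)/np.linalg.norm(b-a); v=q-a; return u[0]*v[:,1]-u[1]*v[:,0]
    def res(p):
        a=proj(d,pts(p,[-.05,.15],-.0285,0)); b=proj(d,pts(p,[-.05,.15],.0285,.014)); c=proj(d,pts(p,[-.0517,-.0517],[-.02],0)*1)
        se=-.055*np.cos(np.radians(20)); c=np.vstack([proj(d,pts(p,[se],-.02,0)),proj(d,pts(p,[se],.02,0))])
        return np.r_[dl(L,a[0],a[1]),dl(Rr,b[0],b[1]),dl(np.array(end,float),c[0],c[1])*5]
    o=least_squares(res,x0,loss='soft_l1'); print('lane load',np.round(o.x[:2],4),'dir deg',round(np.degrees(o.x[2]),2),'rms',np.sqrt(np.mean(o.fun**2)),len(L),L[0],Rr[0],'end res',o.fun[-2:]); return o.x
E
python3 - <<'E'
from lane import *
d=img('wrist'); fit(d,range(105,270,3),[(150,91),(195,85)],[.45,-.42,-.1])
go([.447,-.220,.13],np.radians(78.8)); go([.447,-.220,.02],np.radians(78.8))
E
```

```text
Traceback (most recent call last):
  File "lane.py", line 18, in fit
    o=least_squares(res,x0,loss='soft_l1'); print('lane load',np.round(o.x[:2],4),'dir deg',round(np.degrees(o.x[2]),2),'rms',np.sqrt(np.mean(o.fun**2)),len(L),L[0],Rr[0],'end res',o.fun[-2:]); return o.x
  File "lane.py", line 15, in res
    a=proj(d,pts(p,[-.05,.15],-.0285,0)); b=proj(d,pts(p,[-.05,.15],.0285,.014)); c=proj(d,pts(p,[-.0517,-.0517],[-.02],0)*1)
                                                                                           ~~~^^^^^^^^^^^^^^^^^^^^^^^^^^^^
  File "lane.py", line 12, in pts
    off=dz*np.sin(np.radians(20)); return np.c_[p[0]+(s+off)*e[0]+y*n[0],p[1]+(s+off)*e[1]+y*n[1],.103-s*t+dz*np.cos(np.radians(20))]
                                                                  ~^~~~~
TypeError: can't multiply sequence by non-int of type 'numpy.float64'
```

```bash
sed -i 's/; c=proj(d,pts(p,\[-.0517,-.0517\],\[-.02\],0)\*1)//' lane.py
python3 - <<'E'
from lane import *
d=img('wrist'); fit(d,range(105,270,3),[(150,91),(195,85)],[.45,-.42,-.1])
go([.447,-.220,.13],np.radians(78.8)); go([.447,-.220,.02],np.radians(78.8))
E
```

```text
lane load [ 0.4758 -0.3968] dir deg -4.56 rms 1.41230372709805 55 [138.5 105. ] [208.5 105. ] end res [-2.52309655  0.67875604]
t 26.95 at [ 0.552  -0.296   0.2945] F [-0.2  0.5 -0.1] q6 -1.93 MOVE [11.89, 5.16, 16.45] [-0.0, 0.0, -0.022]
t 26.95 at [ 0.552  -0.296   0.2945] F [-0.2  0.5 -0.1] q6 -1.93 MOVE [11.89, 5.16, 27.45] [-0.0, 0.0, -0.022]
```

Emit:
{"fn": "play_rows", "kwargs": {
  "targets": [
    [[11.9,5.2,5,0,0,-0.022],[11.9,5.2,12,0,0,-0.022],[11.9,5.2,16,0,0,-0.022],[11.9,5.2,18,0,0,-0.022],[11.9,5.2,18,0,0,-0.022]]
  ]
}}

```text
t: 27.58
ee_pos: [0.4435, -0.2177, 0.1102]
orientation: [-0.004, 0.098, 0.995, 0.002]
contact_force: [-0.8, -0.0, -0.0]
grip_width: 0.701
```

Emit:
{"fn": "play_rows", "kwargs": {
  "targets": [
    [[0,0,2.5,0,0,0],[0,0,5,0,0,0],[0,0,7.5,0,0,0],[0,0,9.2,0,0,0],[0,0,9.2,0,0,0]]
  ]
}}

```text
t: 28.2
ee_pos: [0.4473, -0.2203, 0.0227]
orientation: [-0.0, 0.098, 0.995, 0.0]
contact_force: [-0.4, -0.7, -0.1]
grip_width: 0.702
```

Run:
```python
from h import *
go([.447,-.220,.0235],np.radians(78.8))
```

```text
t 28.2 at [ 0.4473 -0.2203  0.0227] F [-0.4 -0.7 -0.1] q6 -1.94 MOVE [0.03, 0.02, -0.08] [0.0, -0.0, -0.0]
```

Emit:
{"fn": "play_rows", "kwargs": {
  "targets": [
    [[0,0,0,0,0,0],[0,0,0,0,0,0],[0,0,0,0,0,0],[0,0,0,0,0,0]]
  ],
  "grip": -0.7,
  "force": 30
}}

```text
t: 28.7
ee_pos: [0.4477, -0.2199, 0.0236]
orientation: [0.001, 0.098, 0.995, 0.0]
contact_force: [0.8, 4.4, 5.6]
grip_width: 0.463
```

Emit:
{"fn": "play_rows", "kwargs": {
  "targets": [
    [[0,0,-3,0,0,0],[0,0,-8,0,0,0],[0,0,-13,0,0,0],[0,0,-17,0,0,0],[0,0,-17,0,0,0]]
  ]
}}

```text
t: 29.32
ee_pos: [0.4484, -0.2213, 0.196]
orientation: [0.003, 0.098, 0.995, -0.002]
contact_force: [0.5, -0.5, -2.1]
grip_width: 0.458
```

```bash
cat >> h.py <<'E'
def golane(up,load=(.4758,-.3968),deg=-4.56,h=.0227,s=0):
    st=bot.get_state(); q=st['orientation']; R0=R.from_quat([q[1],q[2],q[3],q[0]]).as_matrix()
    a=np.radians(deg); t=np.radians(20); e=np.array([np.cos(a),np.sin(a),0]); n=np.array([0,0,np.cos(t)])+np.sin(t)*e
    z=-n; y=np.array([-e[1],e[0],0]); Rg=np.c_[np.cross(y,z),y,z]
    P=np.array([*load,.103])+n*(h+up)+s*np.array([np.cos(t)*e[0],np.cos(t)*e[1],-np.sin(t)])
    print('t',round(st['t'],2),'g',round(st['grip_width']*95,1),'F',np.round(st['contact_force'],1),'at',np.round(st['ee_pos'],4),'P',np.round(P,4),'MOVE',np.round(R0.T@(P-st['ee_pos'])*100,2).tolist(),np.round(R.from_matrix(R0.T@Rg).as_rotvec(),3).tolist())
E
python3 -c "
from h import *
golane(.06)"
```

```text
t 29.32 g 43.5 F [ 0.5 -0.5 -2.1] at [ 0.4484 -0.2213  0.196 ] P [ 0.504  -0.399   0.1807] MOVE [-8.9, -16.35, 1.64] [0.016, 0.355, -0.116]
```

Emit:
{"fn": "play_rows", "kwargs": {
  "targets": [
    [[-3,-5,0,0,0.1,-0.04],[-6,-10,0,0,0.2,-0.08],[-9,-16,1,0.01,0.35,-0.116],[-8.9,-16.3,1.6,0.016,0.355,-0.116],[-8.9,-16.3,1.6,0.016,0.355,-0.116]]
  ]
}}

```text
t: 29.95
ee_pos: [0.5009, -0.3963, 0.172]
orientation: [-0.179, 0.039, 0.983, 0.012]
contact_force: [-0.6, 0.5, -1.8]
grip_width: 0.463
```

Emit:
{"fn": "play_rows", "kwargs": {
  "targets": [
    [[0,0,0,0,0,0],[0,0,0,0,0,0],[0,0,0,0,0,0],[0,0,0,0,0,0]]
  ]
}}

```text
t: 30.45
ee_pos: [0.5024, -0.3969, 0.1776]
orientation: [-0.176, 0.039, 0.984, 0.009]
contact_force: [-1.3, 0.8, -1.6]
grip_width: 0.458
```

Run:
```python
from h import *
golane(.015,h=.0236)
d=img('wrist'); s=img('side'); c=img('scene')
# predicted load/deck corners
a=np.radians(-4.56);e=np.array([np.cos(a),np.sin(a)]);n=np.array([-e[1],e[0]])
P=[[*(np.array([.4758,-.3968])+si*e+w*n),.103-si*np.tan(np.radians(20))] for si in(-.0517,0,.1) for w in(-.0285,.0285)]
for k in(d,s,c):
    k['c2']=k['color'].copy()
    for p in proj(k,P): cv2.circle(k['c2'],tuple(np.round(p).astype(int).tolist()),1,(255,0,255),-1)
A=cv2.resize(d['c2'][40:300,100:540],(800,473))
B=cv2.resize(np.hstack([s['c2'][310:430,380:520],c['c2'][180:300,80:220]]),(800,343),interpolation=cv2.INTER_CUBIC)
cv2.imwrite('pics/p8.png',cv2.resize(np.vstack([A,B]),(588,600)))
```

```text
t 30.45 g 43.5 F [-1.3  0.8 -1.6] at [ 0.5024 -0.3969  0.1776] P [ 0.489  -0.3978  0.1393] MOVE [-0.07, -0.22, 4.06] [0.003, -0.004, 0.002]
```

View pics/p8.png

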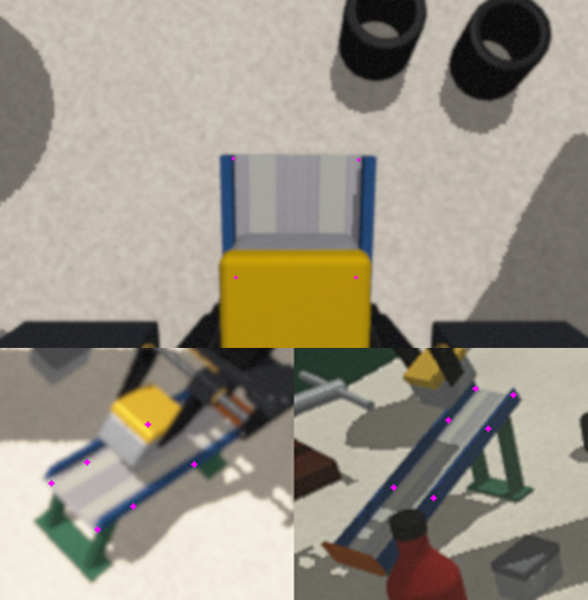

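The fitted deck corners fall on the lane in all three views, and the tin is centred between the walls (tin mid 296, deck mid 297 px). Lowering.

Emit:
{"fn": "play_rows", "kwargs": {
  "targets": [
    [[0,-0.1,2,0,0,0],[0,-0.2,3.5,0,0,0],[0,-0.2,4.3,0,0,0],[0,-0.2,4.8,0,0,0],[0,-0.2,4.8,0,0,0]]
  ]
}}

```text
t: 31.22
ee_pos: [0.4855, -0.3976, 0.1311]
orientation: [-0.177, 0.039, 0.983, 0.01]
contact_force: [-0.3, -0.2, -1.4]
grip_width: 0.459
```

Emit:
{"fn": "play_rows", "kwargs": {
  "targets": [
    [[0,0,0.2,0,0,0],[0,0,0.4,0,0,0],[0,0,0.5,0,0,0],[0,0,0.5,0,0,0]]
  ]
}}

```text
t: 31.72
ee_pos: [0.4839, -0.3974, 0.1267]
orientation: [-0.176, 0.039, 0.984, 0.009]
contact_force: [0.1, 0.5, -2.2]
grip_width: 0.461
```

```bash
python3 -c "
from h import *
golane(0,h=.0236)"
```

```text
t 31.73 g 43.8 F [ 0.1  0.5 -2.2] at [ 0.4839 -0.3974  0.1267] P [ 0.4838 -0.3974  0.1252] MOVE [-0.05, -0.01, 0.14] [0.004, -0.006, 0.002]
```

Emit:
{"fn": "play_rows", "kwargs": {
  "targets": [
    [[0,0,0.1,0,0,0],[0,0,0.2,0,0,0],[0,0,0.2,0,0,0]]
  ]
}}

```text
t: 32.1
ee_pos: [0.4833, -0.3974, 0.125]
orientation: [-0.176, 0.039, 0.984, 0.009]
contact_force: [-0.2, 1.1, -1.2]
grip_width: 0.458
```

Emit:
{"fn": "play_rows", "kwargs": {
  "targets": [
    [[0,0,0.1,0,0,0],[0,0,0.15,0,0,0],[0,0,0.15,0,0,0]]
  ]
}}

```text
t: 32.48
ee_pos: [0.4834, -0.3977, 0.1248]
orientation: [-0.176, 0.039, 0.984, 0.009]
contact_force: [1.1, 0.8, 6.3]
grip_width: 0.466
```

Emit:
{"fn": "play_rows", "kwargs": {
  "targets": [
    [[0,0,0,0,0,0],[0,0,0,0,0,0],[0,0,0,0,0,0],[0,0,0,0,0,0],[0,0,0,0,0,0]]
  ],
  "grip": 0.35
}}

```text
t: 33.1
ee_pos: [0.4826, -0.3973, 0.1233]
orientation: [-0.177, 0.039, 0.983, 0.009]
contact_force: [-0.6, -0.8, -1.0]
grip_width: 0.675
```

Emit:
{"fn": "play_rows", "kwargs": {
  "targets": [
    [[0,0,0,0,0,0],[0,0,0,0,0,0],[0,0,-3,0,0,0],[0,0,-7,0,0,0],[0,0,-11,0,0,0]]
  ]
}}

```text
t: 33.72
ee_pos: [0.521, -0.4008, 0.2275]
orientation: [-0.177, 0.039, 0.983, 0.009]
contact_force: [0.3, -0.1, 0.2]
grip_width: 0.672
```

Emit:
{"fn": "play_rows", "kwargs": {
  "targets": [
    [[6,0,-4,0,0,0],[8,6,-6,0,0,0],[8,12,-8,0,0,0],[8,16,-8,0,0,0],[8,16,-8,0,0,0]]
  ]
}}

```text
t: 34.35
ee_pos: [0.4869, -0.2358, 0.3314]
orientation: [-0.175, 0.037, 0.984, 0.009]
contact_force: [0.2, -0.2, -0.4]
grip_width: 0.678
```

Run:
```python
from h import *
s=img('side'); c=img('scene')
A=cv2.resize(s['color'][220:430,270:520],(700,588),interpolation=cv2.INTER_CUBIC)
B=cv2.resize(c['color'][180:330,80:380],(700,350),interpolation=cv2.INTER_CUBIC)
cv2.imwrite('pics/f9.png',cv2.resize(np.vstack([A,B]),(448,600)))
st=bot.get_state();print(st['t'],st['ee_pos'],st['contact_force'])
for n,z in [('tin_grey',.045),('cover',.069),('tin_yellow',.07)]: sil(s,'side',n,z)
```

```text
34.45 [ 0.48640613 -0.23804919  0.33018373] [ 0.22736091  0.48298608 -0.21557934]
side tin_grey 0.6 [389.4, 294.8, 426.1, 327.3] c [ 595. -249.] sz [60. 83.] a 84.9
side cover 0.64 [169.1, 250.2, 208.0, 284.3] c [277. 199.] sz [97. 62.] a 84.5
side tin_yellow 0.82 [349.7, 287.1, 376.2, 313.1] c [ 527. -162.] sz [69. 60.] a 26.9
side tin_yellow 0.62 [466.1, 322.2, 496.7, 352.5] c [ 642. -408.] sz [57. 80.] a 77.5
side tin_yellow 0.58 [268.9, 226.6, 347.9, 309.0] c [534. -22.] sz [156. 264.] a 82.7
```

View pics/f9.png

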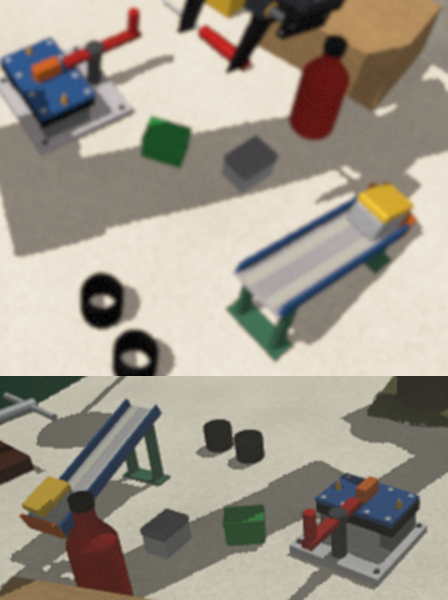

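The tin rests lid up at the orange stop. The cover is flat with the keeper nose over its edge, and the grey and green tins and the tubes are where they were. Handing in.

Emit:
{"fn": "play_rows", "kwargs": {
  "targets": [
    [[0,0,0,0,0,0],[0,0,0,0,0,0],[0,0,0,0,0,0],[0,0,0,0,0,0]]
  ]
}}

```text
t: 35.1
ee_pos: [0.4863, -0.2382, 0.3301]
orientation: [-0.176, 0.039, 0.983, 0.009]
contact_force: [1.1, -0.9, 0.1]
grip_width: 0.673
```

```bash
python3 -c "
from h import *
d=img('side'); sil(d,'side','tin_yellow',.07); print(workorder.sign_off())"
```

```text
side tin_yellow 0.83 [465.3, 319.0, 496.5, 352.7] c [ 642. -409.] sz [55. 81.] a 79.7
side tin_yellow 0.78 [348.1, 281.6, 378.0, 314.1] c [ 527. -162.] sz [71. 63.] a 27.8
side tin_yellow 0.53 [328.8, 404.4, 362.0, 438.1] c [ 294. -339.] sz [64. 50.] a 45.9
the job is handed in; nothing more can be done
None
```

The job is done and handed in at about 35 s of the 72 s limit.

- **Frame and cover:** both went down over the dowels until they touched at the expected seat heights. I pressed each one lightly to confirm, to about 35 N at the wrist for the frame and 22 N for the cover, then let go. The last pictures show the cover flat with both dowel tips through it.
- **Keeper:** I swung it by the knob until 25 N moved it no further. Its nose is over the cover's edge in the pictures.
- **Yellow tin:** it was set down tilted to match the deck and released on light contact, about 6 N. It slid down and rests lid up at the orange stop, in the same place in two checks about 0.7 s apart.
- **Other things:** in the last pictures the grey tin, green tin, black tubes, flask and screwdriver look undisturbed. I did not check the wrench, grease tub or smaller cover in those pictures.

**Disagreements:** the wrist camera showed the held parts about 2.5 mm off the gripper's centre line, which I allowed for. In the last check the detector missed the seated cover and reported only the small look-alike, so I judged the cover from the picture and the contact height. One tin detection at about (294, -339) mm was most likely a black tube.

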